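# Set the sawing gauge's length stop and push the bar up to it

### The job

Set the bench sawing gauge: with the fingertips push the aluminium sliding stop along its rail towards the brass bar until it clicks into the groove of the brass index saddle and stays there. Then push the brass bar along its channel, pushing on its end away from the stop, until it rests against the stop, without knocking the stop out of the groove. Only push: do not grip the stop or the bar, do not lift the bar, leave the other things where they are, and finish clear of everything.

Things in the scene. Friction and masses are not known exactly. Their poses are not given: they have to be found in the camera images.
- gauge: Dark steel base plate of the sawing gauge, fixed: 12 mm thick, spans x -80..95 mm and y -235..185 mm of its frame; origin at bench level, z up. A steel rail 20 mm wide runs along y at x = +30 mm, its top 28 mm above the bench. A channel for the bar runs along y at x = -30 mm. At the start the stop is at the +y end, the bar at the -y end. The points below share these axes.
- channel (a point): Point on the channel's floor, 12 mm above the bench, at x -30, y -86 mm of the gauge, level with the saw slot. The channel is 23 mm wide, with a lip 5 mm wide and 4 mm high on either side; both lips are cut by the 3 mm slot here.
- stop (a joint): Stop's centre along the gauge's +y, m, range -0.03 to 0.15. Friction about 1.5 N; stays where left. From 16 mm before the groove's middle about 8 N lifts it over a ridge, then the push falls to nothing as it snaps the last 8 mm into the groove by itself; about 8 N either way pushes it out again. It can be pushed past and back.
- stop_top (a point): Middle of the stop's aluminium block's upper face, 60 mm above the bench, over the rail. The block is 40 mm long along the gauge's y (flat end faces 20 mm either side), 44 mm wide; its end faces reach from 36 to 60 mm above the bench. A black plunger knob, 16 mm across, stands on it up to 80 mm above the bench. Do not take hold of either.
- stop_pointer (a point): Tip of the stop's small dark pointer on the gauge's +x side, level with the middle of the stop's length, 42 mm above the bench. Axes as the gauge's.
- stop_face (a point): The stop's foot is an 18 mm wide block, 14 to 60 mm above the bench, hanging in the bar's channel, 60 mm to the gauge's -x side of the rail and joined to the stop by an arm; also 40 mm long. This point: middle of its end face that looks to the gauge's -y, 18 mm above the bench. The bar comes to rest against that face.
- saddle_gap (a point): Middle of the 6 mm gap between two upright brass teeth (each 14 mm long, 7 mm thick, up to 47 mm above the bench) on the index saddle, on the +x side of the rail. The saddle's place on the rail differs from run to run. Its groove across the rail, between two round ridges 16 mm apart, is level with this gap along y: the stop is home when its pointer points into the gap.
- bar: Brass bar 120 mm long (its y), 20 mm wide (x), 12 mm high, about 0.25 kg, loose, lying flat in the channel with its length along the gauge's y; origin in the middle of its underside, y pointing towards the stop.
- bar_front (a point): Middle of the bar's end face nearer the stop, at half its height.
- bar_tail (a point): Middle of the bar's other end face, at half its height; push here.
- punch: Bystander: dark steel punch, 11 mm across, 45 mm high, standing on the gauge plate at its edge nearest the robot. Origin: middle of its underside.
- ring: Bystander: steel finger ring 25 mm across, 6 mm high, lying on the gauge plate beyond the rail.
- block: Bystander: small brass block 24 x 45 x 16 mm, lying on the gauge plate beyond the rail.
- hammer: Bystander: hammer, 250 mm, lying to the right of the gauge.
- mallet: Bystander: mallet with white nylon head, 230 mm, head 38 mm across, lying left of the gauge.
- jar: Bystander: amber glass jar, 56 mm across, 65 mm high, right of the gauge.
- anvil: Bystander: steel bench block 75 x 75 x 22 mm, lying left of the gauge, on the robot's side.
Not all that is in view belongs to the job. Several things have the shape of the bar; the one meant has the colours described above.

How it is judged:
By the outcome, as a careful person would: the job done as asked, in the order asked, and still so for the second after the job is handed in, with the robot touching nothing.
It also fails if it takes over 61 s, if anything falls off the work surface, if the arm or the gripper's body presses on something with over 40 N, if the wrist force passes 120 N, or if a joint passes its speed limit or range.

### The arm

A 7-joint arm with a two-finger parallel gripper is mounted at the origin on the work surface. World frame = base frame: x ahead of the robot, y to its left, z up, the work surface at z = 0. Lengths are in mm, angles in rad, forces in N, time in s.
With the tool pointing down it reaches from about 400 to 875 mm from the base axis. Payload 4.4 kg.
Tool frame: the origin (TCP) lies between the finger pads; the fingertips stand ctrl.tcp_to_tips ahead of it and the grasp point (between the pads) lies 8 mm behind it (ctrl.tcp_to_tips is the distance from the TCP to the fingertips, in mm); z points along the fingers, y is the direction in which the jaws open and shut (so a half turn about z gives the same grasp; the last joint's range is limited). The gripper opens to 85 mm and grips with 20 to 120 N. Pads are 22 mm wide; open, the fingers measure 114 mm over their backs; the gripper's body (76 mm by 85 mm) begins 54 mm behind the grasp point. The pads swing forward as they close: fully open they stand 13 mm farther back than shut.
Start: joints at [-1.389, 0.628, 0.038, 1.517, -0.027, 0.996, -0.02], TCP at [159.401, 630.166, 220.713] pointing down, gripper open.
Joint ranges: [-3.06, 3.06], [-0.37, 2.12], [-1.25, 1.32], [0.18, 2.47], [-1.1, 4.24], [0.23, 1.98], [-2.94, 2.94]. Speed limits (rad/s): [2.57, 2.57, 3.14, 3.14, 3.14, 3.14, 3.14].

### API

Orientations are given as [roll, pitch, yaw] about the fixed x, y, z axes, in that order (R = Rz(yaw) Ry(pitch) Rx(roll)).
In Python, from cell import ctrl gives the robot as it stands.
- The arm moves only by the tool send_rows, never from a script. Its argument "rows" is a list of rows, each an object of numbers: "x", "y", "z": the shift along the world's x, y, z in cm; "roll": the turn about the world's z in degrees; "claw": the closure, from 0 (fully open) to 1 (shut). A call has 1 to 5 rows; each row is the pose to reach, as a shift and turn from the pose commanded when the call began; what a row does not reach only later rows make up. A row lasts 1/12 s, in which the tool goes at most 41.7 mm and 7.16 degrees, less where a joint would pass 70% of its speed; a pose out of reach is approached as far as the arm can. A call with a gripper value outside its range is refused whole. The fingers move at their own pace and stop on an object; the grip force is fixed at half the most. Time passes only in rows, so rows that repeat a pose let the fingers close. It gives the time, the measured TCP pose, the force and the opening at its end, in the units of the state.
- ctrl.read_state(): the state, without advancing time (a new reading comes with each control period).
- ctrl.get_image(name): name is "scene" or "top"; returns (picture, depth): 400x640x3 uint8, blue, green, red; 400x640 float32, mm along the optical axis (not along the pixel's ray), 0 where there is no reading.
- ctrl.get_calibration(name): a dict with "intrinsics" (3x3 intrinsics, pixels), "dist_coeffs" ([k1, k2, p1, p2, k3] as OpenCV has them; the pictures are not rectified), "T" (4x4, takes a point from camera to world coordinates). Camera axes: x right, y down, z forward; pixel columns grow to the right and rows downward; lengths in mm; the calibration is good to about 2 mm. A picture is of the moment at which its call begins. get_calibration takes no time and is no camera call.
- ctrl.finish_job(): hands the job in, once; it reports no verdict.
Trained networks look in the newest picture that a camera, given by its name, has taken for a name from the list of things; names that differ only in an ending like _2 or _b are one class to them, and where a whole thing is asked for, a point or a joint stands for the part that bears it (a point fixed in the world has none). Each returns a list of dicts, best first, with "confidence" (0 to 1); they miss things now and then, are a little off and sometimes report something else, mostly with a low value. They report only what shows in the picture. A call takes as long as a camera call. They do not tell look-alikes from the thing itself.
- ctrl.recognise(camera, query): "uv" ([column, row] in pixels, amid what is visible of it).
- ctrl.regions_of(camera, query): "region" (400x640 bool, what is visible of it) and "uv" ([column, row] in pixels, amid what is visible of it).
- ctrl.place_of(camera, query): "uv" ([column, row] in pixels: a listed point, or the origin of a listed thing).
The state is a dict: "clock": time; "qpos": joint angles; "qd": joint speeds; "tau": joint torques, N m; "eef_pos": TCP position; "tool_rot": TCP orientation; "force": force on the tool from outside, world axes, zero at the start; "torque": the same for the moment, N m; "width": finger opening in mm.
Only numpy, scipy, OpenCV 4.12 (cv2) and the standard library are available. Lean on these libraries where they do the work, as an engineer would, in place of code of your own. Each camera call takes 0.05 s, during which the arm holds its last target. There are 200 camera calls.

## Working session

There is one attempt and no reset: what is moved stays moved. The work goes in short steps, Python scripts to look and compute and a tool call to move; the robot and the scene stay as the last step left them, time stands still between calls to the robot, and variables do not carry over. Pictures are saved under pics/ and viewed, on a budget of 10 in all, crops included, one or two more only if the job needs it, and the job is handed in when it is done.

Besides the shell and the picture viewer there is one more tool, called in YAML: its name, and indented under it one key for each argument. send_rows: Moves the arm, as the interface text tells. Its arguments: {"type":"object","properties":{"rows":{"type":"array"}},"required":["rows"]}

```bash
mkdir -p pics; cat > h.py <<'E'
import numpy as np, cv2
from cell import ctrl
def ray(cam,uv):
    c=ctrl.get_calibration(cam);K=np.array(c["intrinsics"]);d=np.array(c["dist_coeffs"]);T=np.array(c["T"])
    p=cv2.undistortPoints(np.array([[uv]],float),K,d)[0,0]
    return T[:3,3],T[:3,:3]@np.array([p[0],p[1],1.]),T
def onz(cam,uv,z):
    o,r,_=ray(cam,uv); return o+r*(z-o[2])/r[2]
def dep(cam,uv,D):
    u,v=int(round(uv[0])),int(round(uv[1])); w=D[max(v-1,0):v+2,max(u-1,0):u+2]; w=w[w>0]
    o,r,_=ray(cam,uv); return o+r*np.median(w) if len(w) else None
def proj(cam,P):
    c=ctrl.get_calibration(cam);T=np.linalg.inv(np.array(c["T"]))
    return cv2.projectPoints(np.array(P,float).reshape(-1,3),cv2.Rodrigues(T[:3,:3])[0],T[:3,3],np.array(c["intrinsics"]),np.array(c["dist_coeffs"]))[0].reshape(-1,2)
E
python3 - <<'E'
from h import *
np.set_printoptions(precision=1,suppress=True)
Z=dict(stop_top=60,stop_pointer=42,stop_face=18,saddle_gap=47,bar_front=18,bar_tail=18,channel=12,gauge=0,bar=12,punch=0)
print(ctrl.tcp_to_tips)
for cam in("scene","top"):
    im,D=ctrl.get_image(cam);cv2.imwrite(f"pics/{cam}0.png",im)
    for q,z in Z.items():
        for r in ctrl.place_of(cam,q)[:3]:
            print(cam,q,round(r["confidence"],2),np.array(r["uv"]),onz(cam,r["uv"],z),dep(cam,r["uv"],D))
print(ctrl.read_state())
E
```

```text
11.0
scene stop_top 0.97 [364.8 184.4] [544.8  86.3  60. ] [546.9  84.6  62.1]
scene stop_pointer 0.6 [372.  192.5] [567.  96.  42.] [559.6 102.1  34.1]
scene stop_pointer 0.2 [225.2 290.3] [ 667.6 -387.4   42. ] [ 659.9 -385.5   32.5]
scene stop_face 0.77 [342.  184.3] [468.1  62.6  18. ] [478.   55.7  27.8]
scene stop_face 0.71 [300.7 254.4] [ 643.7 -178.1   18. ] [ 648.3 -180.6   23.7]
scene saddle_gap 0.57 [348.3 214. ] [609.4 -12.8  47. ] [596.8  -3.6  32.7]
scene bar_front 0.96 [119.7 279.4] [ 485.1 -583.2   18. ] [ 470.3 -583.6    3.1]
scene bar_front 0.91 [303.7 209.5] [503.6 -87.8  18. ] [500.2 -85.9  14.5]
scene bar_front 0.7 [335.5 262.4] [ 711.3 -119.    18. ] [ 705.9 -115.4   10.7]
scene bar_tail 0.97 [348.1 297.2] [ 814. -152.   18.] [ 809.1 -148.4   10.1]
scene bar_tail 0.95 [147.9 243.6] [ 403.7 -492.1   18. ] [ 396.7 -491.6   11.5]
scene bar_tail 0.77 [269.4 230.8] [ 527.8 -206.2   18. ] [ 533.8 -208.8   24.4]
scene channel 0.66 [297.2 213.6] [ 502.8 -108.2   12. ] [ 513.8 -114.    23.4]
scene channel 0.49 [287.3 225.6] [ 529.9 -154.1   12. ] [ 535.5 -156.8   18. ]
s
[... 1380 characters left out ...]
322.9 -234.1   12. ] [ 323.  -234.    12.4]
top bar 0.59 [334.4 207.4] [ 513.9 -143.1   12. ] [ 513.1 -142.5   24.5]
top bar 0.59 [447.4 228.9] [ 430.9 -531.1   12. ] [ 430.9 -531.3   11.3]
top punch 0.34 [408.9 227.3] [ 439.9 -399.9    0. ] [ 439.7 -394.5   23.2]
top punch 0.22 [278.5 216.6] [487.   50.5   0. ] [486.4  49.3  12.8]
{'clock': 1.1, 'qpos': array([-1.4,  0.6,  0. ,  1.5, -0. ,  1. , -0. ]), 'qd': array([-0., -0.,  0.,  0.,  0., -0., -0.]), 'tau': array([ -0. , -56.3,   1.2, -19.4,   0. ,   0. ,   0. ]), 'eef_pos': array([159.4, 630.1, 220.7]), 'tool_rot': array([-3.1, -0. ,  2.9]), 'force': array([-0.9,  0.5,  0.4]), 'torque': array([ 0.,  0., -0.]), 'width': 85.69973359818573}
```

View pics/scene0.png

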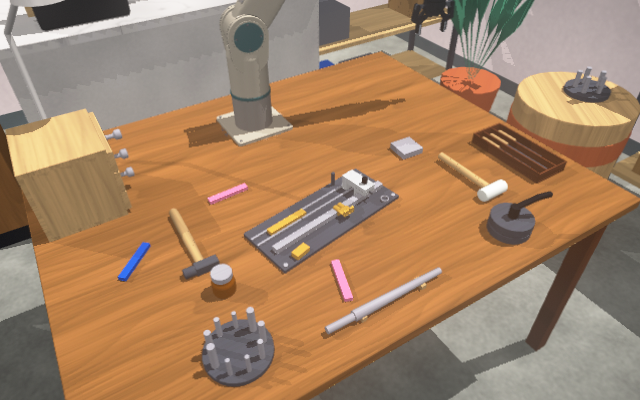

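View pics/top0.png

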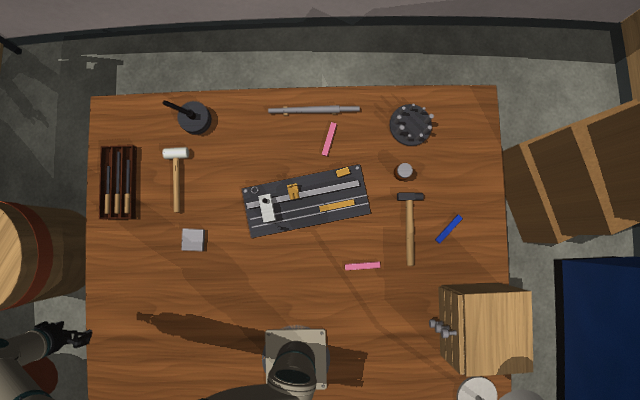

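```bash
cat >> h.py <<'E'
def G(P,g):
    x,y,a=g;c,s=np.cos(a),np.sin(a);P=np.array(P,float).reshape(-1,3)
    return np.c_[x+c*P[:,0]-s*P[:,1],y+s*P[:,0]+c*P[:,1],P[:,2]]
E
python3 - <<'E'
from h import *
np.set_printoptions(precision=1,suppress=True)
from scipy.optimize import least_squares
rs=ctrl.regions_of("top","gauge");print([(r["confidence"],r["region"].sum(),r["uv"]) for r in rs])
m=rs[0]["region"].astype(np.uint8)
im=cv2.imread("pics/top0.png")
m|=((im.max(2)<85)).astype(np.uint8)&cv2.dilate(m,np.ones((5,5)))
cs=max(cv2.findContours(m,0,cv2.CHAIN_APPROX_NONE)[0],key=cv2.contourArea)
h=cv2.convexHull(cs)
box=cv2.boxPoints(cv2.minAreaRect(h));print(box)
W=np.array([onz("top",b,12) for b in box]);print(W)
e=[np.linalg.norm(W[i]-W[i-1]) for i in range(4)];print(e)
c=W.mean(0);
i=int(np.argmax(e));d=W[i]-W[i-1];d=d if d[1]>0 else -d
a=np.arctan2(-d[0],d[1]);
o=c[:2]-np.array([[np.cos(a),-np.sin(a)],[np.sin(a),np.cos(a)]])@[7.5,-25]
g=(o[0],o[1],a);print("g",g)
def inv(p):
    x,y=p[0]-g[0],p[1]-g[1];return np.array([np.cos(a)*x+np.sin(a)*y,-np.sin(a)*x+np.cos(a)*y])
for n,p in dict(top=(533.6,94.3),ptr=(570.3,96.7),face=(484.5,50.2),gap=(593.1,7),front=(518.2,-101.3),tail=(533.1,-217.3),ch=(516.1,-103.7)).items(): print(n,inv(p))
for cam,(u0,v0,w,hh) in dict(top=(235,155,145,92),scene=(240,160,165,115)).items():
    big=cv2.resize(cv2.imread(f"pics/{cam}0.png")[v0:v0+hh,u0:u0+w],None,fx=4.8,fy=4.8,interpolation=cv2.INTER_CUBIC)
    def pl(P,col):
        q=((proj(cam,G(P,g))-[u0-.5,v0-.5])*4.8*16).astype(int);cv2.polylines(big,[q],False,col,1,cv2.LINE_AA,4)
    pl([[-80,-235,12],[95,-235,12],[95,185,12],[-80,185,12],[-80,-235,12]],(0,255,0))
    pl([[20,-200,28],[20,170,28]],(255,0,255));pl([[40,-200,28],[40,170,28]],(255,0,255))
    pl([[-30,-230,12],[-30,170,12]],(255,255,0));pl([[-60,-86,12],[0,-86,12]],(0,0,255))
    for k in range(-200,181,50): pl([[85,k,12],[95,k,12]],(0,255,255))
    cv2.imwrite(f"pics/{cam}1.png",big)
E
```

```text
[(0.77, np.int64(5849), [305.9, 201.8])]
[[239.9 187.2]
 [361.2 162.6]
 [371.6 214. ]
 [250.3 238.5]]
[[ 591.   182.    12. ]
 [ 667.2 -240.2   12. ]
 [ 488.5 -270.3   12. ]
 [ 413.2  147.3   12. ]]
[np.float64(181.10443919427652), np.float64(429.04702343919905), np.float64(181.2139211315042), np.float64(424.3425033972192)]
g (np.float64(528.1636945572502), np.float64(-22.038425891455088), np.float64(0.1787312329598618))
top [ 26.  113.5]
ptr [ 62.6 109.4]
face [-30.1  78.9]
gap [69.1 17. ]
front [-23.9 -76.2]
tail [ -29.9 -193. ]
ch [-26.4 -78.2]
```

View pics/top1.png

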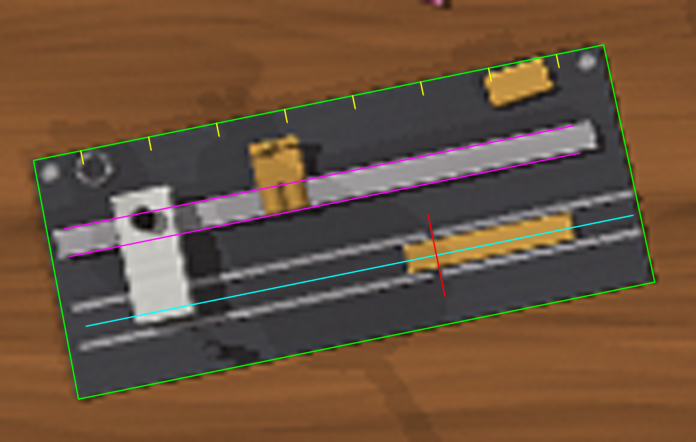

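View pics/scene1.png

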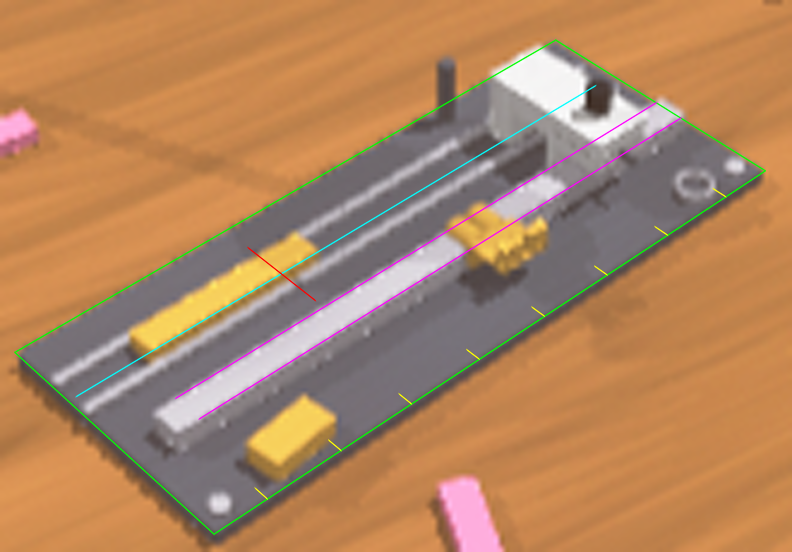

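```bash
python3 - <<'E'
from h import *
s=ctrl.read_state();print(s["eef_pos"],s["tool_rot"],s["qpos"])
g=(528.2,-22.0,.1787)
yaw=s["tool_rot"][2];print("turn",np.degrees(g[2]-np.arctan2(-np.cos(yaw),np.sin(yaw))))
for n,p in dict(A=(30,172,55),gap=(75,12,45)).items(): print(n,G(p,g),(G(p,g)-s["eef_pos"])/10)
E
```

```text
[159.39517279 630.15742864 220.69804173] [-3.14157820e+00 -6.05644002e-05  2.89381189e+00] [-1.38877063  0.62841296  0.03846314  1.51741963 -0.02700447  0.9962906
 -0.019957  ]
turn -65.56445211379138
A [[527.14919477 152.59351594  55.        ]] [[ 36.7754022  -47.75639127 -16.56980417]]
gap [[599.87266488   3.14018913  45.        ]] [[ 44.04774921 -62.70172395 -17.56980417]]
```

send_rows:
  rows:
    - {"x": 12.3, "y": -15.9, "z": 0, "roll": -30, "claw": 1}
    - {"x": 12.3, "y": -15.9, "z": 0, "roll": -30, "claw": 1}
    - {"x": 12.3, "y": -15.9, "z": 0, "roll": -30, "claw": 1}
    - {"x": 12.3, "y": -15.9, "z": 0, "roll": -30, "claw": 1}
    - {"x": 12.3, "y": -15.9, "z": 0, "roll": -30, "claw": 1}

```text
clock: 1.57
eef_pos: [284.4, 468.3, 220.9]
tool_rot: [3.141, 0.001, 2.363]
force: [1.1, -0.5, 0.1]
width: 25.6
```

send_rows:
  rows:
    - {"x": 12.3, "y": -15.9, "z": 0, "roll": -35.5, "claw": 1}
    - {"x": 12.3, "y": -15.9, "z": 0, "roll": -35.5, "claw": 1}
    - {"x": 12.3, "y": -15.9, "z": 0, "roll": -35.5, "claw": 1}
    - {"x": 12.3, "y": -15.9, "z": 0, "roll": -35.5, "claw": 1}
    - {"x": 12.3, "y": -15.9, "z": 0, "roll": -35.5, "claw": 1}

```text
clock: 1.98
eef_pos: [407.2, 309.3, 221.2]
tool_rot: [3.14, 0.0, 1.742]
force: [0.4, 0.5, 0.3]
width: -0.1
```

send_rows:
  rows:
    - {"x": 12.2, "y": -16, "z": 0, "claw": 1}
    - {"x": 12.2, "y": -16, "z": 0, "claw": 1}
    - {"x": 12.2, "y": -16, "z": 0, "claw": 1}
    - {"x": 12.2, "y": -16, "z": -4, "claw": 1}
    - {"x": 12.2, "y": -16, "z": -8, "claw": 1}

```text
$.rows[0]: bad value
```

send_rows:
  rows:
    - {"x": 12, "y": -15.7, "z": 0, "roll": 0, "claw": 1}
    - {"x": 12, "y": -15.7, "z": 0, "roll": 0, "claw": 1}
    - {"x": 12, "y": -15.7, "z": 0, "roll": 0, "claw": 1}
    - {"x": 12, "y": -15.7, "z": 0, "roll": 0, "claw": 1}
    - {"x": 12, "y": -15.7, "z": -4, "roll": 0, "claw": 1}

```text
clock: 2.4
eef_pos: [529.5, 155.8, 192.8]
tool_rot: [3.127, 0.0, 1.746]
force: [1.1, 0.8, 0.1]
width: -0.2
```

send_rows:
  rows:
    - {"x": 0, "y": 0, "z": -4, "roll": 0, "claw": 1}
    - {"x": 0, "y": 0, "z": -8, "roll": 0, "claw": 1}
    - {"x": 0, "y": 0, "z": -8, "roll": 0, "claw": 1}
    - {"x": 0, "y": 0, "z": -8, "roll": 0, "claw": 1}

```text
clock: 2.73
eef_pos: [520.6, 159.1, 106.6]
tool_rot: [-3.137, 0.001, 1.75]
force: [0.4, 0.7, 0.2]
width: -0.1
```

```bash
cat > look.py <<'E'
import sys
from h import *
np.set_printoptions(precision=1,suppress=True)
g=(528.2,-22.0,.1787);R=np.array([[np.cos(g[2]),np.sin(g[2])],[-np.sin(g[2]),np.cos(g[2])]])
tag=sys.argv[1];Z=dict(stop_top=60,stop_pointer=42,stop_face=18,saddle_gap=47,bar_front=18,bar_tail=18)
out=[]
for cam,(u0,v0,w,hh) in dict(top=(235,155,145,92),scene=(240,160,165,115)).items():
    im,D=ctrl.get_image(cam)
    out.append(cv2.resize(im[v0:v0+hh,u0:u0+w],(780,int(780*hh/w)),interpolation=cv2.INTER_CUBIC))
    for q in sys.argv[2:]:
        for r in ctrl.place_of(cam,q):
            p=R@(onz(cam,r["uv"],Z[q])[:2]-g[:2])
            if abs(p[0])<95 and abs(p[1])<240: print(cam,q,round(r["confidence"],2),"gauge",p)
    cv2.imwrite(f"pics/{cam}_{tag}.png",out[-1])
s=ctrl.read_state();e=s["eef_pos"];print("tcp gauge",R@(e[:2]-g[:2]),e,s["tool_rot"],s["force"],s["clock"])
E
python3 look.py a stop_top stop_pointer stop_face saddle_gap
```

```text
top stop_top 0.79 gauge [ 24.3 105.3]
top stop_pointer 0.56 gauge [ 56.8 110.1]
top stop_pointer 0.18 gauge [ -37.9 -114.8]
top stop_face 0.66 gauge [-30.6  83.7]
top saddle_gap 0.72 gauge [70.3  9.9]
top saddle_gap 0.31 gauge [-6.9  7.1]
scene stop_top 0.56 gauge [ 42.4 101.3]
scene stop_top 0.4 gauge [  12.4 -202.9]
scene stop_pointer 0.85 gauge [ 64.5 111.2]
scene stop_pointer 0.28 gauge [ -8.2 -96.4]
scene stop_face 0.86 gauge [-44.4  99.1]
scene stop_face 0.56 gauge [ -29.2 -175.3]
scene saddle_gap 0.64 gauge [78.2 -2.1]
scene saddle_gap 0.46 gauge [ -2.8 -80.6]
scene saddle_gap 0.38 gauge [ 26.3 123.2]
tcp gauge [ 26.6 180. ] [522.4 159.8 108.6] [ 3.1 -0.   1.8] [ 0.5  0.  -0.1] 3.2333
```

View pics/scene_a.png

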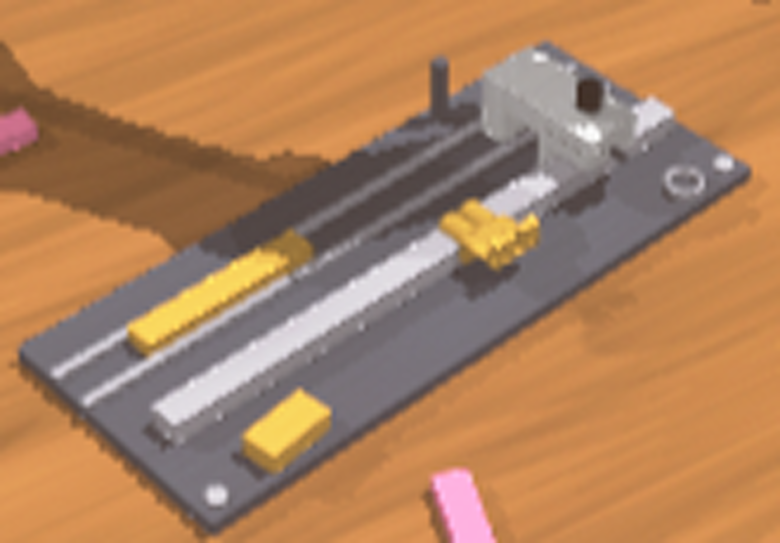

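```bash
python3 - <<'E'
from h import *
im,D=ctrl.get_image("scene");s=ctrl.read_state();e=s["eef_pos"]
a=proj("scene",[e-[0,0,11],e]);print(a)
for p in a: cv2.circle(im,tuple(int(round(v)) for v in p),1,(0,0,255),-1)
cv2.imwrite("pics/s2.png",cv2.resize(im[60:230,270:470],None,fx=3.5,fy=3.5,interpolation=cv2.INTER_CUBIC))
E
```

```text
[[382.05896212 161.10015785]
 [382.36086093 157.93045553]]
```

View pics/s2.png

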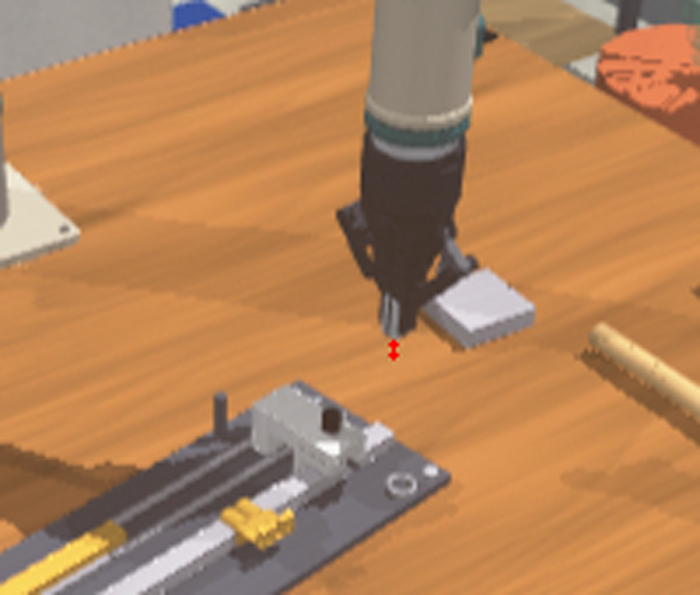

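```bash
python3 - <<'E'
from h import *
np.set_printoptions(precision=1,suppress=True)
print(ctrl.tcp_to_tips)
s=ctrl.read_state();print(s["eef_pos"],s["width"],s["qpos"])
for cam in("scene","top"):
    im,D=ctrl.get_image(cam)
    c=proj(cam,[s["eef_pos"]])[0];T=ctrl.get_calibration(cam)["T"]
    P=[]
    for v in range(int(c[1])-40,int(c[1])+25):
        for u in range(int(c[0])-30,int(c[0])+30):
            if D[v,u]>0:
                o,r,_=ray(cam,(u,v));p=o+r*D[v,u]
                if np.hypot(*(p[:2]-s["eef_pos"][:2]))<45 and p[2]>80: P.append(p)
    P=np.array(P)
    print(cam,len(P))
    for z in range(85,190,5):
        q=P[(P[:,2]>=z)&(P[:,2]<z+5)]
        if len(q): print(z,len(q),q.min(0)[:2],q.max(0)[:2])
E
```

```text
11.0
[522.3 159.7 108.3] -0.19545549178620927 [-0.5  0.7  0.3  1.9 -0.3  0.6  0.1]Traceback (most recent call last):
  File "<stdin>", line 12, in <module>
  File "h.py", line 4, in ray
    c=ctrl.get_calibration(cam);K=np.array(c["intrinsics"]);d=np.array(c["dist_coeffs"]);T=np.array(c["T"])
ValueError: time passes only in moves, steps and waits
```

```bash
python3 - <<'E'
from h import *
np.set_printoptions(precision=1,suppress=True)
s=ctrl.read_state();e=s["eef_pos"];print(e,s["clock"])
for cam in("scene","top"):
    im,D=ctrl.get_image(cam)
    c=ctrl.get_calibration(cam);K=np.array(c["intrinsics"]);d=np.array(c["dist_coeffs"]);T=np.array(c["T"])
    v,u=np.nonzero(D>0);n=cv2.undistortPoints(np.c_[u,v].astype(float)[:,None],K,d)[:,0]
    P=(T[:3,:3]@(np.c_[n,np.ones(len(n))]*D[v,u][:,None]).T).T+T[:3,3]
    P=P[(np.hypot(P[:,0]-e[0],P[:,1]-e[1])<50)&(P[:,2]>80)]
    for z in range(80,190,6):
        q=P[(P[:,2]>=z)&(P[:,2]<z+6)]
        if len(q): print(cam,z,len(q),q.min(0)[:2],q.max(0)[:2])
E
```

```text
[522.2 159.6 108.1] 3.3333
scene 116 3 [528.1 153.5] [531.8 163.6]
scene 122 15 [513.4 146.9] [536.2 164.1]
scene 128 17 [512.9 145.7] [541.4 167.8]
scene 134 22 [509.6 145.3] [537.5 164.9]
scene 140 17 [514.  145.9] [538.5 165.9]
scene 146 19 [513.7 147.8] [537.5 166.8]
scene 152 9 [522.3 147.2] [537.9 156. ]
scene 158 21 [497.7 144.5] [548.3 174. ]
scene 164 39 [495.7 142.4] [555.2 173.4]
scene 170 52 [485.8 139.2] [561.5 175.8]
scene 176 43 [484.2 139.6] [565.2 180.5]
scene 182 48 [482.  139.2] [568.8 178. ]
scene 188 53 [477.8 138.4] [570.7 159.5]
top 158 1 [502.4 146.8] [502.4 146.8]
top 164 2 [495.9 145.4] [499.  145.6]
top 170 4 [492.7 147.9] [501.9 153.8]
top 176 3 [489.4 143.9] [565.5 158.3]
top 182 7 [479.9 142.4] [498.2 148.9]
top 188 8 [476.8 141.7] [570.3 159.1]
```

send_rows:
  rows:
    - {"x": 0, "y": 0, "z": -2, "roll": 0, "claw": 1}
    - {"x": 0, "y": 0, "z": -4, "roll": 0, "claw": 1}
    - {"x": 0, "y": 0, "z": -4, "roll": 0, "claw": 1}
    - {"x": 0, "y": 0, "z": -4, "roll": 0, "claw": 1}

```text
clock: 3.77
eef_pos: [521.3, 159.1, 67.1]
tool_rot: [-3.139, 0.0, 1.75]
force: [0.1, 0.5, 0.0]
width: 0.2
```

```bash
cat > tip.py <<'E'
from h import *
np.set_printoptions(precision=1,suppress=True)
s=ctrl.read_state();e=s["eef_pos"];print(e,s["clock"],s["qd"])
for cam in("scene",):
    im,D=ctrl.get_image(cam)
    c=ctrl.get_calibration(cam);K=np.array(c["intrinsics"]);d=np.array(c["dist_coeffs"]);T=np.array(c["T"])
    v,u=np.nonzero(D>0);n=cv2.undistortPoints(np.c_[u,v].astype(float)[:,None],K,d)[:,0]
    P=(T[:3,:3]@(np.c_[n,np.ones(len(n))]*D[v,u][:,None]).T).T+T[:3,3]
    P=P[(np.hypot(P[:,0]-e[0],P[:,1]-e[1])<25)&(P[:,2]>e[2]-30)]
    for z in np.arange(e[2]-30,e[2]+50,5):
        q=P[(P[:,2]>=z)&(P[:,2]<z+5)]
        if len(q): print(cam,z,len(q),q.min(0)[:2],q.max(0)[:2])
E
python3 tip.py
```

```text
[521.3 159.1  67.1] 3.7667 [-0. -0.  0. -0.  0.  0. -0.]
scene 72.1169237987492 1 [526.8 158.1] [526.8 158.1]
scene 77.1169237987492 3 [520.  148.7] [530.1 152. ]
scene 82.1169237987492 12 [510.2 147.1] [532.3 167.3]
scene 87.1169237987492 12 [511.8 145.3] [536.2 165.3]
scene 92.1169237987492 20 [509.2 146.4] [538.1 167.6]
scene 97.1169237987492 15 [509.6 147.2] [537.4 168.2]
scene 102.1169237987492 14 [508.4 148.2] [536.7 165.3]
scene 107.1169237987492 12 [510.3 146.2] [539.9 157.1]
scene 112.1169237987492 12 [514.8 145.2] [537.8 156.4]
```

send_rows:
  rows:
    - {"x": 0.6, "y": -0.6, "z": -2.5, "roll": 0, "claw": 1}
    - {"x": 0.6, "y": -0.6, "z": -2.5, "roll": 0, "claw": 1}
    - {"x": 0.6, "y": -0.6, "z": -2.5, "roll": 0, "claw": 1}

```text
clock: 4.07
eef_pos: [527.9, 153.0, 43.1]
tool_rot: [-3.141, 0.0, 1.75]
force: [0.1, 1.2, 0.1]
width: 0.0
```

```bash
python3 tip.py; python3 - <<'E'
from h import *
im,D=ctrl.get_image("scene");e=ctrl.read_state()["eef_pos"]
for p in proj("scene",[e-[0,0,11],e]): cv2.circle(im,tuple(int(round(v)) for v in p),1,(0,0,255),-1)
cv2.imwrite("pics/s3.png",cv2.resize(im[120:230,310:450],None,fx=5,fy=5,interpolation=cv2.INTER_CUBIC))
E
```

```text
[527.9 153.   43.1] 4.0667 [-0. -0.  0. -0. -0.  0. -0.]
scene 13.061133327650118 10 [506.1 135.7] [547.1 156.6]
scene 18.06113332765012 6 [535.8 135.4] [540.2 156.5]
scene 23.06113332765012 31 [518.  132.1] [541.  157.4]
scene 28.06113332765012 9 [520.6 135.6] [541.9 148.8]
scene 48.06113332765012 2 [533.4 151.1] [534.4 159. ]
scene 53.06113332765012 4 [524.1 142. ] [538.4 147.1]
scene 58.06113332765012 12 [517.3 140.7] [542.6 156.6]
scene 63.06113332765012 13 [516.4 142.5] [543.9 156.5]
scene 68.06113332765011 13 [517.4 141. ] [544.8 162. ]
scene 73.06113332765011 15 [515.9 141.6] [543.2 164.7]
scene 78.06113332765011 16 [516.  141.8] [547.5 157.1]
scene 83.06113332765011 11 [522.7 137.1] [544.5 153.4]
scene 88.06113332765011 12 [524.1 139.3] [544.3 150.6]
```

View pics/s3.png

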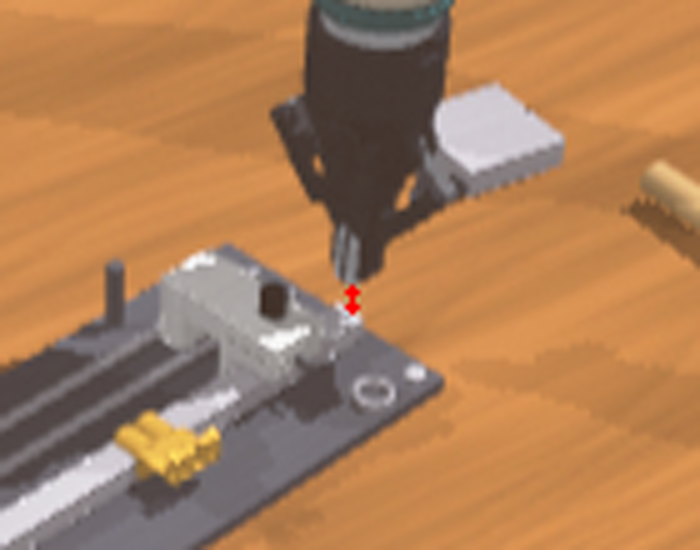

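send_rows:
  rows:
    - {"x": 0, "y": 0, "z": -0.2, "roll": 0, "claw": 1}
    - {"x": 0, "y": 0, "z": -0.4, "roll": 0, "claw": 1}
    - {"x": 0, "y": 0, "z": -0.6, "roll": 0, "claw": 1}

```text
clock: 4.42
eef_pos: [528.3, 153.9, 37.3]
tool_rot: [3.141, -0.0, 1.751]
force: [0.1, -0.5, -0.6]
width: -0.0
```

send_rows:
  rows:
    - {"x": 0, "y": 0, "z": -0.2, "roll": 0, "claw": 1}
    - {"x": 0, "y": 0, "z": -0.4, "roll": 0, "claw": 1}
    - {"x": 0, "y": 0, "z": -0.4, "roll": 0, "claw": 1}

```text
clock: 4.67
eef_pos: [527.8, 153.5, 32.3]
tool_rot: [-3.141, -0.0, 1.751]
force: [0.2, 0.4, -0.7]
width: -0.1
```

send_rows:
  rows:
    - {"x": 0.11, "y": -0.59, "z": 0, "roll": 0, "claw": 1}
    - {"x": 0.21, "y": -1.18, "z": 0, "roll": 0, "claw": 1}
    - {"x": 0.32, "y": -1.77, "z": 0, "roll": 0, "claw": 1}
    - {"x": 0.43, "y": -2.36, "z": 0, "roll": 0, "claw": 1}
    - {"x": 0.48, "y": -2.66, "z": 0, "roll": 0, "claw": 1}

```text
clock: 5.08
eef_pos: [533.3, 125.1, 32.9]
tool_rot: [3.141, 0.001, 1.749]
force: [0.2, -0.5, 0.4]
width: 0.0
```

send_rows:
  rows:
    - {"x": 0.05, "y": -0.3, "z": 0, "roll": 0, "claw": 1}
    - {"x": 0.11, "y": -0.59, "z": 0, "roll": 0, "claw": 1}
    - {"x": 0.16, "y": -0.89, "z": 0, "roll": 0, "claw": 1}
    - {"x": 0.21, "y": -1.18, "z": 0, "roll": 0, "claw": 1}

```text
clock: 5.42
eef_pos: [535.0, 115.6, 32.8]
tool_rot: [3.142, -0.001, 1.751]
force: [-0.4, 2.5, -0.1]
width: 0.2
```

send_rows:
  rows:
    - {"x": 0.05, "y": -0.3, "z": 0, "roll": 0, "claw": 1}
    - {"x": 0.11, "y": -0.59, "z": 0, "roll": 0, "claw": 1}
    - {"x": 0.16, "y": -0.89, "z": 0, "roll": 0, "claw": 1}
    - {"x": 0.21, "y": -1.18, "z": 0, "roll": 0, "claw": 1}

```text
clock: 5.75
eef_pos: [537.3, 103.3, 32.8]
tool_rot: [3.141, -0.0, 1.751]
force: [0.6, 2.2, 0.6]
width: -0.1
```

```bash
python3 look.py b stop_top stop_pointer stop_face saddle_gap
```

```text
top stop_top 0.76 gauge [36.  92.5]
top stop_top 0.48 gauge [-38.4 -84.9]
top stop_pointer 0.82 gauge [63. 93.]
top stop_face 0.88 gauge [-34.4  69.8]
top saddle_gap 0.65 gauge [66.3 17.2]
scene stop_top 0.9 gauge [35.5 87.9]
scene stop_pointer 0.63 gauge [68.7 91.1]
scene stop_face 0.67 gauge [-38.5  82.9]
scene saddle_gap 0.47 gauge [78.7  6. ]
tcp gauge [ 31.  121.7] [537.  103.2  32.7] [-3.1  0.   1.8] [-0.2 -0.2  0.3] 6.25
```

send_rows:
  rows:
    - {"x": 0.11, "y": -0.59, "z": 0, "roll": 0, "claw": 1}
    - {"x": 0.21, "y": -1.18, "z": 0, "roll": 0, "claw": 1}
    - {"x": 0.32, "y": -1.77, "z": 0, "roll": 0, "claw": 1}
    - {"x": 0.43, "y": -2.36, "z": 0, "roll": 0, "claw": 1}
    - {"x": 0.53, "y": -2.95, "z": 0, "roll": 0, "claw": 1}

```text
clock: 6.67
eef_pos: [542.6, 73.1, 32.7]
tool_rot: [3.141, -0.0, 1.75]
force: [0.8, 2.2, -0.8]
width: -0.4
```

send_rows:
  rows:
    - {"x": 0.05, "y": -0.3, "z": 0, "roll": 0, "claw": 1}
    - {"x": 0.11, "y": -0.59, "z": 0, "roll": 0, "claw": 1}
    - {"x": 0.16, "y": -0.89, "z": 0, "roll": 0, "claw": 1}
    - {"x": 0.21, "y": -1.18, "z": 0, "roll": 0, "claw": 1}
    - {"x": 0.23, "y": -1.28, "z": 0, "roll": 0, "claw": 1}

```text
clock: 7.08
eef_pos: [544.8, 60.4, 32.8]
tool_rot: [3.142, 0.0, 1.75]
force: [-0.1, 0.4, -1.4]
width: 0.2
```

```bash
python3 look.py c stop_top stop_pointer stop_face saddle_gap
```

```text
top stop_top 0.5 gauge [26.1 47.3]
top stop_pointer 0.69 gauge [54.6 51.9]
top stop_pointer 0.38 gauge [-32.9  31.3]
top stop_face 0.85 gauge [-34.3  27.3]
top saddle_gap 0.74 gauge [73.9 11.9]
scene stop_top 0.69 gauge [34.4 44.8]
scene stop_pointer 0.85 gauge [65.1 39.8]
scene stop_face 0.67 gauge [-36.9  44.5]
scene stop_face 0.32 gauge [15.7 -5. ]
scene saddle_gap 0.57 gauge [72.5 -3.1]
tcp gauge [31.  78.8] [544.7  61.   32.8] [3.1 0.  1.8] [ 0.1 -0.2  0.5] 7.5833
```

View pics/scene_c.png

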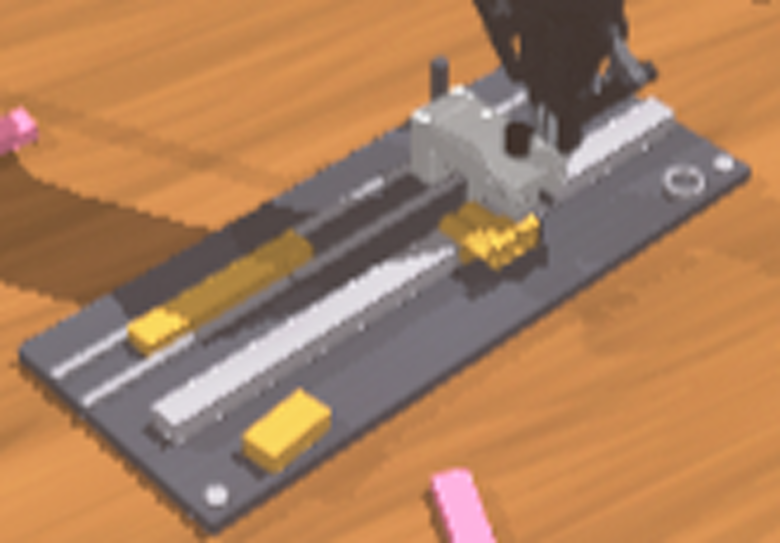

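send_rows:
  rows:
    - {"x": 0.05, "y": -0.3, "z": 0, "roll": 0, "claw": 1}
    - {"x": 0.11, "y": -0.59, "z": 0, "roll": 0, "claw": 1}
    - {"x": 0.16, "y": -0.89, "z": 0, "roll": 0, "claw": 1}
    - {"x": 0.21, "y": -1.18, "z": 0, "roll": 0, "claw": 1}

```text
clock: 7.92
eef_pos: [546.8, 49.1, 32.7]
tool_rot: [3.142, -0.0, 1.751]
force: [-0.1, 1.9, -0.5]
width: -0.1
```

send_rows:
  rows:
    - {"x": 0.03, "y": -0.15, "z": 0, "roll": 0, "claw": 1}
    - {"x": 0.05, "y": -0.3, "z": 0, "roll": 0, "claw": 1}

```text
clock: 8.08
eef_pos: [547.4, 45.9, 32.7]
tool_rot: [3.141, -0.0, 1.75]
force: [0.3, 1.7, -0.4]
width: 0.0
```

send_rows:
  rows:
    - {"x": 0.03, "y": -0.15, "z": 0, "roll": 0, "claw": 1}
    - {"x": 0.05, "y": -0.3, "z": 0, "roll": 0, "claw": 1}

```text
clock: 8.25
eef_pos: [547.9, 43.2, 32.7]
tool_rot: [3.141, -0.0, 1.751]
force: [0.6, 2.2, -1.4]
width: 0.3
```

send_rows:
  rows:
    - {"x": 0.03, "y": -0.15, "z": 0, "roll": 0, "claw": 1}
    - {"x": 0.05, "y": -0.3, "z": 0, "roll": 0, "claw": 1}

```text
clock: 8.42
eef_pos: [548.5, 40.1, 32.8]
tool_rot: [3.141, -0.0, 1.751]
force: [-0.0, 1.5, -1.0]
width: -0.1
```

send_rows:
  rows:
    - {"x": 0.03, "y": -0.15, "z": 0, "roll": 0, "claw": 1}
    - {"x": 0.05, "y": -0.3, "z": 0, "roll": 0, "claw": 1}

```text
clock: 8.58
eef_pos: [548.7, 38.7, 32.8]
tool_rot: [-3.142, -0.002, 1.751]
force: [-0.8, 8.0, 0.6]
width: 0.0
```

send_rows:
  rows:
    - {"x": 0.03, "y": -0.15, "z": 0, "roll": 0, "claw": 1}

```text
clock: 8.67
eef_pos: [548.8, 38.4, 32.8]
tool_rot: [-3.141, -0.003, 1.752]
force: [-0.8, 8.6, 2.0]
width: -0.1
```

send_rows:
  rows:
    - {"x": 0.03, "y": -0.15, "z": 0, "roll": 0, "claw": 1}

```text
clock: 8.75
eef_pos: [548.9, 37.3, 32.8]
tool_rot: [-3.141, -0.004, 1.753]
force: [-0.5, 8.0, 0.5]
width: -0.1
```

send_rows:
  rows:
    - {"x": 0.03, "y": -0.15, "z": 0, "roll": 0, "claw": 1}

```text
clock: 8.83
eef_pos: [549.2, 35.6, 32.8]
tool_rot: [-3.141, -0.003, 1.753]
force: [0.0, 7.1, 0.9]
width: -0.1
```

send_rows:
  rows:
    - {"x": 0.02, "y": -0.1, "z": 0, "roll": 0, "claw": 1}

```text
clock: 8.92
eef_pos: [549.6, 33.8, 32.8]
tool_rot: [-3.141, -0.002, 1.752]
force: [-1.6, 4.4, 1.1]
width: 0.1
```

send_rows:
  rows:
    - {"x": 0.02, "y": -0.1, "z": 0, "roll": 0, "claw": 1}

```text
clock: 9.0
eef_pos: [550.0, 31.9, 32.8]
tool_rot: [-3.142, -0.001, 1.752]
force: [0.2, 2.3, 0.6]
width: 0.3
```

send_rows:
  rows:
    - {"x": 0.02, "y": -0.1, "z": 0, "roll": 0, "claw": 1}

```text
clock: 9.08
eef_pos: [550.4, 29.6, 32.8]
tool_rot: [3.141, 0.0, 1.751]
force: [0.5, 0.5, -0.2]
width: 0.1
```

send_rows:
  rows:
    - {"x": 0.02, "y": -0.1, "z": 0, "roll": 0, "claw": 1}

```text
clock: 9.17
eef_pos: [550.6, 27.5, 32.8]
tool_rot: [3.142, 0.001, 1.75]
force: [-0.4, -0.9, 0.2]
width: 0.0
```

send_rows:
  rows:
    - {"x": -0.05, "y": 0.3, "z": 0, "roll": 0, "claw": 1}
    - {"x": -0.4, "y": 2.0, "z": 0, "roll": 0, "claw": 1}
    - {"x": -0.7, "y": 4.0, "z": 0, "roll": 0, "claw": 1}
    - {"x": -1.4, "y": 8.0, "z": 2, "roll": 0, "claw": 1}
    - {"x": -1.8, "y": 10.0, "z": 6, "roll": 0, "claw": 1}

```text
clock: 9.58
eef_pos: [529.4, 128.1, 84.6]
tool_rot: [-3.133, -0.001, 1.752]
force: [0.6, 0.7, -1.2]
width: 0.3
```

```bash
python3 look.py d stop_top stop_pointer stop_face saddle_gap bar_tail bar_front; python3 - <<'E'
import cv2,numpy as np
a=cv2.imread("pics/scene_d.png")[150:330,330:600];b=cv2.imread("pics/top_d.png")[100:330,180:450]
cv2.imwrite("pics/d.png",np.hstack([cv2.resize(x,(390,int(x.shape[0]*390/x.shape[1])))[:255] for x in(a,b)]))
E
```

```text
top stop_top 0.91 gauge [15.6 19.2]
top stop_top 0.24 gauge [-9.5 -2.9]
top stop_top 0.19 gauge [  72.3 -159.1]
top stop_pointer 0.56 gauge [58.6 11.9]
top stop_face 0.73 gauge [-23.   -9.8]
top saddle_gap 0.7 gauge [-3.5 -4.5]
top saddle_gap 0.45 gauge [72.6  9.1]
top saddle_gap 0.38 gauge [51.3 11.6]
top bar_tail 0.56 gauge [ -27.5 -193.5]
top bar_front 0.6 gauge [-18.4 -72.8]
scene stop_top 0.77 gauge [22.4 13. ]
scene stop_pointer 0.77 gauge [60.1 17.5]
scene stop_pointer 0.64 gauge [18.5 24.3]
scene stop_face 0.67 gauge [-43.9   4.2]
scene saddle_gap 0.69 gauge [72.1 -1.2]
scene bar_front 0.78 gauge [-31.6 -59.3]
scene bar_front 0.63 gauge [ -35.6 -180.6]
tcp gauge [ 30.8 144. ] [533.  125.2  87. ] [-3.1  0.   1.7] [-0.6  0.2 -0.9] 10.2833
```

View pics/d.png

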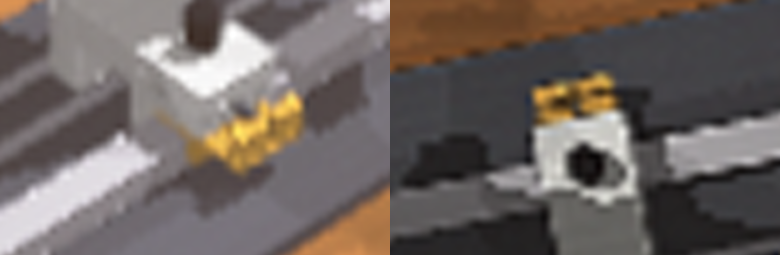

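send_rows:
  rows:
    - {"x": 0, "y": 0, "z": 4, "roll": 0, "claw": 1}
    - {"x": 0, "y": 0, "z": 7, "roll": 0, "claw": 1}
    - {"x": 0, "y": -4, "z": 7, "roll": 0, "claw": 1}
    - {"x": 0, "y": -8, "z": 7, "roll": 0, "claw": 1}
    - {"x": 0, "y": -12, "z": 7, "roll": 0, "claw": 1}

```text
clock: 10.7
eef_pos: [533.4, 5.2, 158.1]
tool_rot: [3.14, 0.0, 1.754]
force: [0.4, -0.7, -0.5]
width: -0.1
```

send_rows:
  rows:
    - {"x": 0, "y": -4, "z": 0, "roll": 0, "claw": 1}
    - {"x": 0.3, "y": -8, "z": 0, "roll": 0, "claw": 1}
    - {"x": 0.6, "y": -12, "z": 0, "roll": 0, "claw": 1}
    - {"x": 0.6, "y": -16, "z": 0, "roll": 0, "claw": 1}
    - {"x": 0.6, "y": -20, "z": 0, "roll": 0, "claw": 1}

```text
clock: 11.12
eef_pos: [538.8, -196.3, 157.4]
tool_rot: [3.142, -0.0, 1.75]
force: [0.5, 0.6, -0.3]
width: -0.1
```

send_rows:
  rows:
    - {"x": 0, "y": -3, "z": 0, "roll": 0, "claw": 1}
    - {"x": 0, "y": -5.8, "z": 0, "roll": 0, "claw": 1}
    - {"x": 0, "y": -5.8, "z": -3, "roll": 0, "claw": 1}
    - {"x": 0, "y": -5.8, "z": -5, "roll": 0, "claw": 1}
    - {"x": 0, "y": -5.8, "z": -5, "roll": 0, "claw": 1}

```text
clock: 11.53
eef_pos: [536.0, -251.6, 103.6]
tool_rot: [-3.135, -0.004, 1.749]
force: [0.0, 2.0, 0.4]
width: 0.1
```

```bash
python3 look.py e bar_tail bar_front stop_face; python3 tip.py
```

```text
top bar_tail 0.59 gauge [ -41.4 -180.8]
top bar_front 0.76 gauge [-26.5 -69.8]
scene bar_tail 0.69 gauge [ -34.  -184.9]
scene bar_front 0.61 gauge [-38.4 -58.2]
scene bar_front 0.53 gauge [54.7 28.9]
scene stop_face 0.86 gauge [-43.3   8.2]
tcp gauge [ -29.4 -228.7] [ 539.9 -252.3  108.6] [3.1 0.  1.8] [-0.5  0.6  0.6] 11.9333
[ 539.9 -252.3  108.6] 11.9333 [ 0.  0. -0.  0. -0. -0.  0.]
scene 113.5713173680191 1 [ 544.7 -251.5] [ 544.7 -251.5]
scene 118.5713173680191 5 [ 541.3 -262.6] [ 550.8 -246.9]
scene 123.5713173680191 11 [ 538.6 -263.8] [ 552.6 -242.9]
scene 128.5713173680191 21 [ 532.8 -263.8] [ 555.2 -242.3]
scene 133.5713173680191 16 [ 535.3 -263.3] [ 556.  -244.8]
scene 138.5713173680191 14 [ 535.7 -263.1] [ 557.3 -244.7]
scene 143.5713173680191 17 [ 538.  -263.6] [ 556. -244.]
scene 148.5713173680191 9 [ 532.3 -263.7] [ 554.6 -244.7]
scene 153.5713173680191 7 [ 538.3 -263.4] [ 556.8 -255.9]
```

send_rows:
  rows:
    - {"x": 0, "y": 0, "z": -3, "roll": 0, "claw": 1}
    - {"x": 0, "y": 0, "z": -6, "roll": 0, "claw": 1}
    - {"x": 0, "y": 0, "z": -7.5, "roll": 0, "claw": 1}
    - {"x": 0, "y": 0, "z": -7.5, "roll": 0, "claw": 1}

```text
clock: 12.32
eef_pos: [536.9, -250.9, 29.5]
tool_rot: [-3.137, -0.004, 1.751]
force: [-0.2, 0.6, -0.6]
width: -0.1
```

send_rows:
  rows:
    - {"x": 0, "y": 0, "z": -0.3, "roll": 0, "claw": 1}
    - {"x": 0, "y": 0, "z": -0.6, "roll": 0, "claw": 1}
    - {"x": 0, "y": 0, "z": -0.8, "roll": 0, "claw": 1}

```text
clock: 12.57
eef_pos: [540.1, -252.8, 25.5]
tool_rot: [3.14, 0.001, 1.751]
force: [-0.9, 0.3, -0.7]
width: 0.2
```

send_rows:
  rows:
    - {"x": 0, "y": 0, "z": -0.2, "roll": 0, "claw": 1}
    - {"x": 0, "y": 0, "z": -0.4, "roll": 0, "claw": 1}
    - {"x": 0, "y": 0, "z": -0.6, "roll": 0, "claw": 1}

```text
clock: 12.82
eef_pos: [539.5, -252.4, 18.8]
tool_rot: [3.141, 0.001, 1.751]
force: [0.8, 0.5, 0.2]
width: -0.1
```

```bash
python3 tip.py
```

```text
[ 539.5 -252.4   18.8] 12.8167 [ 0.  0. -0.  0. -0. -0.  0.]
scene -6.153046771113164 33 [ 525.3 -276.3] [ 564.  -253.5]
scene -1.1530467711131642 60 [ 518.5 -276. ] [ 564.1 -253.2]
scene 3.8469532288868358 17 [ 517.4 -272.4] [ 562.2 -240.8]
scene 8.846953228886836 84 [ 517.2 -261.6] [ 564.4 -228.8]
scene 13.846953228886836 21 [ 528.3 -259.9] [ 558.  -231.6]
scene 18.846953228886836 1 [ 558.6 -243. ] [ 558.6 -243. ]
scene 23.846953228886836 1 [ 544.6 -246.7] [ 544.6 -246.7]
scene 28.846953228886836 2 [ 546.8 -261.3] [ 546.9 -255.9]
scene 33.84695322888683 13 [ 536.7 -264.4] [ 553.9 -243.3]
scene 38.84695322888683 12 [ 537.3 -264.3] [ 554.7 -246.9]
scene 43.84695322888683 14 [ 537.2 -263.9] [ 555.9 -244.7]
scene 48.84695322888683 14 [ 538.8 -264.1] [ 554.6 -248.9]
scene 53.84695322888683 12 [ 538.  -263.3] [ 556.6 -245.9]
scene 58.84695322888683 8 [ 534.8 -263.8] [ 551.8 -255.4]
scene 63.84695322888683 8 [ 532.4 -264.8] [ 551.9 -257.2]
```

send_rows:
  rows:
    - {"x": 0, "y": 0, "z": -0.2, "roll": 0, "claw": 1}
    - {"x": 0, "y": 0, "z": -0.4, "roll": 0, "claw": 1}
    - {"x": 0, "y": 0, "z": -0.6, "roll": 0, "claw": 1}

```text
clock: 13.12
eef_pos: [539.1, -252.3, 12.3]
tool_rot: [3.142, -0.0, 1.751]
force: [-0.2, -1.3, 0.2]
width: 0.3
```

send_rows:
  rows:
    - {"x": 0, "y": 0, "z": -0.1, "roll": 0, "claw": 1}
    - {"x": 0, "y": 0, "z": -0.2, "roll": 0, "claw": 1}

```text
clock: 13.28
eef_pos: [539.0, -252.2, 10.2]
tool_rot: [-3.141, -0.0, 1.751]
force: [-0.1, -0.0, -0.1]
width: -0.1
```

send_rows:
  rows:
    - {"x": 0, "y": 0, "z": -0.1, "roll": 0, "claw": 1}
    - {"x": 0, "y": 0, "z": -0.2, "roll": 0, "claw": 1}

```text
clock: 13.45
eef_pos: [539.1, -252.3, 8.3]
tool_rot: [3.142, -0.0, 1.751]
force: [-0.4, 1.0, 0.3]
width: 0.1
```

send_rows:
  rows:
    - {"x": 0, "y": 0, "z": -0.1, "roll": 0, "claw": 1}

```text
clock: 13.53
eef_pos: [539.1, -252.3, 7.3]
tool_rot: [3.142, -0.0, 1.751]
force: [0.6, 0.2, -1.0]
width: 0.2
```

send_rows:
  rows:
    - {"x": 0, "y": 0, "z": -0.1, "roll": 0, "claw": 1}

```text
clock: 13.62
eef_pos: [539.1, -252.3, 6.3]
tool_rot: [3.142, -0.0, 1.751]
force: [-0.0, -0.1, 0.2]
width: 0.1
```

send_rows:
  rows:
    - {"x": 0, "y": 0, "z": -0.1, "roll": 0, "claw": 1}

```text
clock: 13.7
eef_pos: [539.1, -252.3, 5.3]
tool_rot: [3.142, -0.0, 1.751]
force: [-0.3, -0.5, -0.2]
width: -0.2
```

send_rows:
  rows:
    - {"x": 0, "y": 0, "z": -0.1, "roll": 0, "claw": 1}

```text
clock: 13.78
eef_pos: [539.1, -252.3, 4.3]
tool_rot: [3.142, 0.0, 1.751]
force: [0.4, -0.3, 0.5]
width: 0.1
```

send_rows:
  rows:
    - {"x": 0, "y": 0, "z": -0.1, "roll": 0, "claw": 1}

```text
clock: 13.87
eef_pos: [539.1, -252.3, 3.3]
tool_rot: [-3.142, -0.0, 1.751]
force: [-0.3, -0.5, 0.0]
width: 0.2
```

```bash
python3 tip.py;  python3 - <<'E'
from h import *
im,D=ctrl.get_image("scene")
cv2.imwrite("pics/s5.png",cv2.resize(im[170:270,210:330],None,fx=6,fy=6,interpolation=cv2.INTER_CUBIC))
E
```

```text
[ 539.1 -252.3    3.3] 13.8667 [ 0.  0. -0.  0. -0. -0.  0.]
scene -6.689140358564714 19 [ 517.7 -274.8] [ 559.6 -258.5]
scene -1.689140358564714 59 [ 518.2 -275.9] [ 562.7 -256. ]
scene 3.310859641435286 20 [ 517.1 -273.5] [ 563.  -237.8]
scene 8.310859641435286 56 [ 517. -264.] [ 563.9 -227.5]
scene 13.310859641435286 21 [ 531.5 -262.6] [ 560.1 -227.6]
scene 18.310859641435286 11 [ 536.9 -263.7] [ 554.3 -235.3]
scene 23.310859641435286 13 [ 538.5 -264. ] [ 553.4 -244.3]
scene 28.310859641435286 13 [ 537.4 -264.5] [ 556.7 -247.9]
scene 33.310859641435286 15 [ 535.2 -263.9] [ 554.  -244.2]
scene 38.310859641435286 10 [ 535.6 -263.7] [ 555.4 -243.3]
scene 43.310859641435286 10 [ 535.8 -263.7] [ 553.9 -256.6]
scene 48.310859641435286 5 [ 536.2 -263.1] [ 551.8 -256.4]
```

View pics/s5.png

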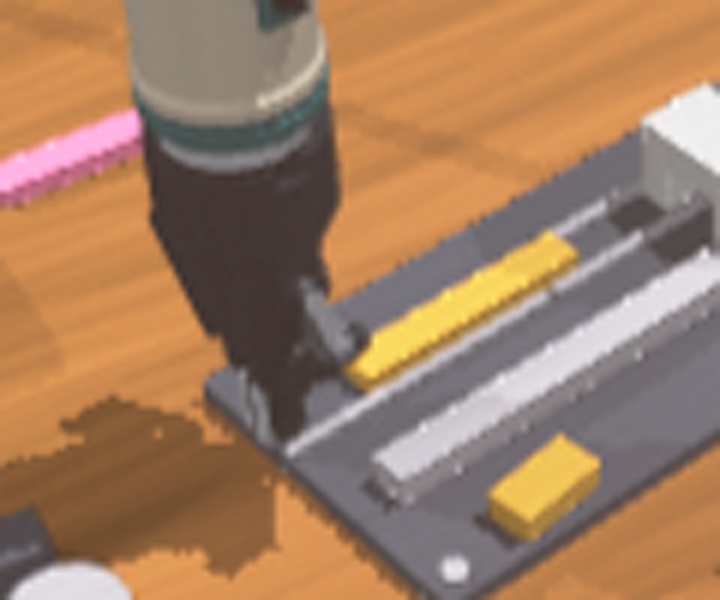

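send_rows:
  rows:
    - {"x": 0, "y": 0, "z": 0.35, "roll": 0, "claw": 1}
    - {"x": -0.05, "y": 0.3, "z": 0.35, "roll": 0, "claw": 1}
    - {"x": -0.11, "y": 0.59, "z": 0.35, "roll": 0, "claw": 1}
    - {"x": -0.16, "y": 0.89, "z": 0.35, "roll": 0, "claw": 1}
    - {"x": -0.21, "y": 1.18, "z": 0.35, "roll": 0, "claw": 1}

```text
clock: 14.38
eef_pos: [536.9, -239.9, 7.0]
tool_rot: [3.142, -0.0, 1.751]
force: [-0.1, -0.3, -1.3]
width: 0.5
```

send_rows:
  rows:
    - {"x": -0.05, "y": 0.3, "z": 0, "roll": 0, "claw": 1}
    - {"x": -0.11, "y": 0.59, "z": 0, "roll": 0, "claw": 1}
    - {"x": -0.16, "y": 0.89, "z": 0, "roll": 0, "claw": 1}
    - {"x": -0.21, "y": 1.18, "z": 0, "roll": 0, "claw": 1}
    - {"x": -0.27, "y": 1.48, "z": 0, "roll": 0, "claw": 1}

```text
clock: 14.8
eef_pos: [534.2, -225.4, 6.9]
tool_rot: [-3.142, -0.0, 1.751]
force: [0.4, -0.3, 1.2]
width: -0.0
```

send_rows:
  rows:
    - {"x": -0.05, "y": 0.3, "z": 0, "roll": 0, "claw": 1}
    - {"x": -0.11, "y": 0.59, "z": 0, "roll": 0, "claw": 1}
    - {"x": -0.16, "y": 0.89, "z": 0, "roll": 0, "claw": 1}
    - {"x": -0.21, "y": 1.18, "z": 0, "roll": 0, "claw": 1}
    - {"x": -0.27, "y": 1.48, "z": 0, "roll": 0, "claw": 1}

```text
clock: 15.22
eef_pos: [531.6, -211.0, 6.9]
tool_rot: [3.141, 0.0, 1.75]
force: [0.3, -1.2, -0.7]
width: -0.1
```

```bash
python3 look.py f bar_front stop_face stop_pointer
```

```text
top bar_front 0.59 gauge [-29.  -61.6]
top stop_face 0.55 gauge [-21.1  -7.4]
top stop_pointer 0.73 gauge [55.6 14.2]
scene bar_front 0.51 gauge [-34.6 -52.8]
scene stop_face 0.81 gauge [-33.8   7.6]
scene stop_pointer 0.97 gauge [63.2  8.9]
tcp gauge [ -30.3 -186.5] [ 531.6 -210.9    6.9] [-3.1 -0.   1.8] [-1.1  0.5  0.5] 15.6167
```

View pics/scene_f.png

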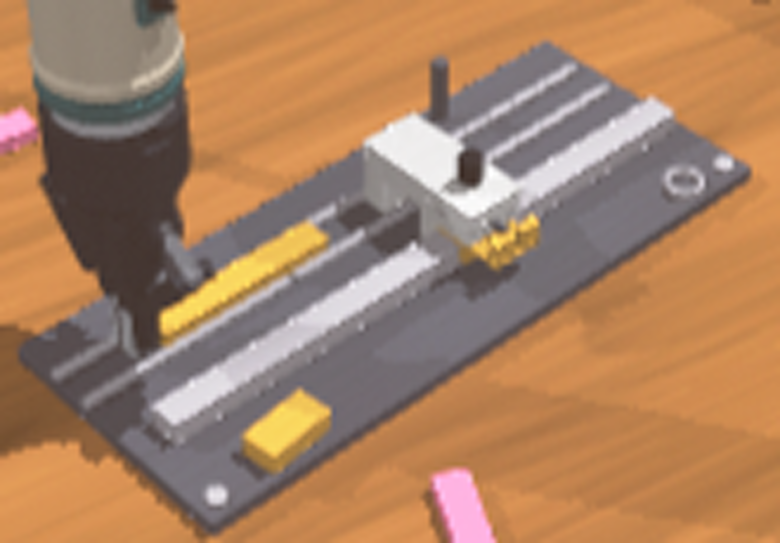

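send_rows:
  rows:
    - {"x": -0.05, "y": 0.3, "z": 0, "roll": 0, "claw": 1}
    - {"x": -0.11, "y": 0.59, "z": 0, "roll": 0, "claw": 1}
    - {"x": -0.16, "y": 0.89, "z": 0, "roll": 0, "claw": 1}
    - {"x": -0.21, "y": 1.18, "z": 0, "roll": 0, "claw": 1}
    - {"x": -0.27, "y": 1.48, "z": 0, "roll": 0, "claw": 1}

```text
clock: 16.03
eef_pos: [528.9, -195.9, 7.0]
tool_rot: [3.141, 0.0, 1.751]
force: [0.3, -1.0, 0.1]
width: -0.2
```

send_rows:
  rows:
    - {"x": -0.05, "y": 0.3, "z": 0, "roll": 0, "claw": 1}
    - {"x": -0.11, "y": 0.59, "z": 0, "roll": 0, "claw": 1}
    - {"x": -0.16, "y": 0.89, "z": 0, "roll": 0, "claw": 1}
    - {"x": -0.21, "y": 1.18, "z": 0, "roll": 0, "claw": 1}
    - {"x": -0.27, "y": 1.48, "z": 0, "roll": 0, "claw": 1}

```text
clock: 16.45
eef_pos: [526.2, -181.1, 6.9]
tool_rot: [3.141, 0.0, 1.751]
force: [0.0, -2.1, 0.0]
width: 0.1
```

send_rows:
  rows:
    - {"x": -0.03, "y": 0.15, "z": 0, "roll": 0, "claw": 1}
    - {"x": -0.05, "y": 0.3, "z": 0, "roll": 0, "claw": 1}

```text
clock: 16.62
eef_pos: [525.7, -178.1, 6.9]
tool_rot: [3.142, 0.0, 1.751]
force: [0.6, -1.6, 0.4]
width: -0.3
```

```bash
python3 look.py g bar_front stop_face stop_pointer; python3 -c "
import cv2
cv2.imwrite('pics/g2.png',cv2.resize(cv2.imread('pics/scene_g.png')[100:400,100:560],(780,509)))"
```

```text
top bar_front 0.48 gauge [-30.7 -30.6]
top stop_face 0.5 gauge [-19.5  -6.3]
scene bar_front 0.74 gauge [-35.2 -20.5]
scene stop_face 0.96 gauge [-34.4   2.5]
scene stop_pointer 0.72 gauge [69.4  9.8]
tcp gauge [ -30.4 -153. ] [ 525.4 -178.     6.8] [-3.1 -0.   1.8] [ 0.9  0.1 -0.7] 17.0167
```

View pics/g2.png

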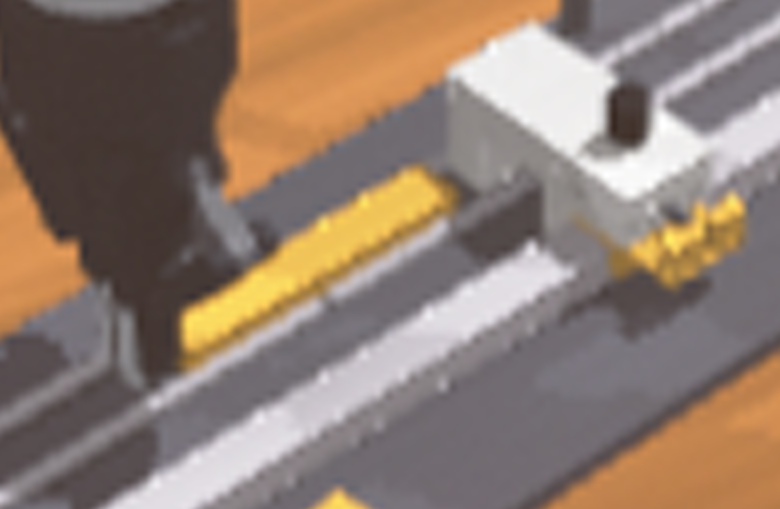

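send_rows:
  rows:
    - {"x": -0.03, "y": 0.15, "z": 0, "roll": 0, "claw": 1}
    - {"x": -0.05, "y": 0.3, "z": 0, "roll": 0, "claw": 1}
    - {"x": -0.08, "y": 0.45, "z": 0, "roll": 0, "claw": 1}
    - {"x": -0.11, "y": 0.6, "z": 0, "roll": 0, "claw": 1}

```text
clock: 17.35
eef_pos: [524.5, -172.2, 6.9]
tool_rot: [-3.142, 0.0, 1.751]
force: [-0.7, -0.3, -0.1]
width: -0.2
```

send_rows:
  rows:
    - {"x": -0.02, "y": 0.1, "z": 0, "roll": 0, "claw": 1}
    - {"x": -0.04, "y": 0.2, "z": 0, "roll": 0, "claw": 1}

```text
clock: 17.52
eef_pos: [524.1, -170.2, 6.9]
tool_rot: [-3.142, -0.0, 1.751]
force: [0.9, -1.2, -1.7]
width: 0.1
```

send_rows:
  rows:
    - {"x": -0.02, "y": 0.1, "z": 0, "roll": 0, "claw": 1}
    - {"x": -0.04, "y": 0.2, "z": 0, "roll": 0, "claw": 1}

```text
clock: 17.68
eef_pos: [523.8, -168.2, 6.9]
tool_rot: [3.142, -0.0, 1.751]
force: [-0.1, -0.8, -1.9]
width: -0.0
```

send_rows:
  rows:
    - {"x": -0.02, "y": 0.1, "z": 0, "roll": 0, "claw": 1}

```text
clock: 17.77
eef_pos: [523.6, -167.2, 6.9]
tool_rot: [3.142, -0.0, 1.751]
force: [-0.7, -1.5, -0.5]
width: -0.1
```

send_rows:
  rows:
    - {"x": -0.02, "y": 0.1, "z": 0, "roll": 0, "claw": 1}

```text
clock: 17.85
eef_pos: [523.4, -166.3, 6.9]
tool_rot: [3.141, 0.0, 1.751]
force: [0.2, -2.5, -1.2]
width: 0.2
```

send_rows:
  rows:
    - {"x": -0.01, "y": 0.08, "z": 0, "roll": 0, "claw": 1}

```text
clock: 17.93
eef_pos: [523.6, -166.1, 7.0]
tool_rot: [3.141, 0.001, 1.75]
force: [0.0, -2.3, -0.9]
width: -0.1
```

send_rows:
  rows:
    - {"x": -0.01, "y": 0.08, "z": 0, "roll": 0, "claw": 1}

```text
clock: 18.02
eef_pos: [523.6, -165.9, 7.1]
tool_rot: [3.141, 0.002, 1.75]
force: [0.4, -4.5, -0.6]
width: -0.1
```

send_rows:
  rows:
    - {"x": -0.01, "y": 0.05, "z": 0, "roll": 0, "claw": 1}

```text
clock: 18.1
eef_pos: [523.6, -165.7, 7.1]
tool_rot: [3.14, 0.002, 1.75]
force: [0.4, -4.4, -1.9]
width: -0.1
```

send_rows:
  rows:
    - {"x": 0.04, "y": -0.2, "z": 0, "roll": 0, "claw": 1}
    - {"x": 0.18, "y": -1, "z": 0, "roll": 0, "claw": 1}
    - {"x": 0.54, "y": -3, "z": 0, "roll": 0, "claw": 1}
    - {"x": 0.7, "y": -4, "z": 3, "roll": 0, "claw": 1}
    - {"x": 0.7, "y": -4, "z": 7, "roll": 0, "claw": 1}

```text
clock: 18.52
eef_pos: [527.4, -206.2, 74.9]
tool_rot: [-3.135, -0.002, 1.748]
force: [0.6, -0.2, 0.2]
width: -0.0
```

send_rows:
  rows:
    - {"x": 0, "y": 0, "z": 4, "roll": 0, "claw": 1}
    - {"x": 0, "y": 0, "z": 8, "roll": 0, "claw": 1}
    - {"x": -1, "y": -3, "z": 11, "roll": 0, "claw": 1}
    - {"x": -3, "y": -6, "z": 11, "roll": 0, "claw": 1}
    - {"x": -3, "y": -6, "z": 11, "roll": 0, "claw": 1}

```text
clock: 18.93
eef_pos: [496.3, -272.4, 189.8]
tool_rot: [3.142, 0.006, 1.742]
force: [-1.6, -0.2, 0.7]
width: -0.0
```

```bash
python3 look.py h bar_front bar_tail stop_face stop_pointer saddle_gap; python3 - <<'E'
import cv2,numpy as np
a=cv2.imread("pics/scene_h.png")[60:400,120:600];b=cv2.imread("pics/top_h.png")[90:430,170:650]
cv2.imwrite("pics/hh.png",np.vstack([cv2.resize(a,(420,298)),cv2.resize(b,(420,298))]))
E
```

```text
top bar_front 0.68 gauge [-27.  -15.7]
top bar_front 0.56 gauge [-0.7 -3.1]
top bar_tail 0.73 gauge [-28.   -5.3]
top bar_tail 0.57 gauge [ -36.7 -138.8]
top stop_face 0.72 gauge [-26.1 -14.8]
top stop_pointer 0.89 gauge [64.8 13.4]
top saddle_gap 0.51 gauge [72.5 10.5]
scene bar_front 0.51 gauge [-39.2  -9.8]
scene bar_tail 0.69 gauge [ -27.5 -119.4]
scene stop_face 0.68 gauge [-42.7   3.1]
scene stop_pointer 0.65 gauge [67.6  4.9]
scene saddle_gap 0.56 gauge [74.1  3.9]
scene saddle_gap 0.56 gauge [  -5.8 -140. ]
tcp gauge [ -70.5 -232.9] [ 500.2 -263.7  186.6] [-3.1 -0.   1.8] [0.1 0.7 0.2] 19.5333
```

View pics/hh.png

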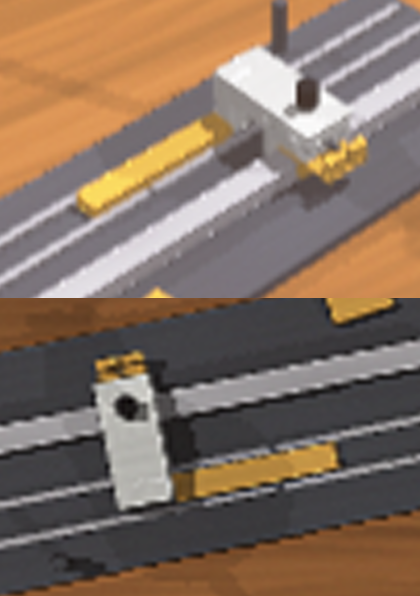

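```bash
python3 -c "
from cell import ctrl
print(ctrl.finish_job())"
```

```text
the job is handed in; nothing more can be done
None
```

I set the gauge and handed the job in at about 19.5 s. The stop is in the saddle groove and the brass bar rests against it. I pushed with the closed fingertips only and never gripped or lifted anything.

- **Stop:** the force rose to about 8.6 N at the ridge, then fell to zero as the stop snapped in. The last pictures show its pointer level with the gap between the teeth. The networks gave pointer and gap as 13.4 and 10.5 mm along the gauge from the top camera, and 4.9 and 3.9 mm from the scene camera.
- **Bar:** I pushed its tail until it stalled with about 4.5 N on the tool. That is below the 8 N that would push the stop out. The place where it stalled matched the predicted contact within about 2 mm. After backing off, both views show the bar reaching the stop's foot with no visible gap. The bar's front end is in the foot's shadow, so a gap under about a millimetre can't be ruled out.
- **Surroundings:** the arm finished raised and clear. The things standing on or near the gauge looked undisturbed in the close views, but I did not re-check the hammer, jar, mallet or anvil in a full picture.

**Checks that disagreed:**
- The shut fingertips stood about 10 mm behind the TCP in the pictures, not 11 mm ahead as given. I used the observed position.
- The probe down behind the bar never touched anything, so I set the pushing height from the camera.
- The networks' positions scattered by 10–20 mm between the two cameras, so I relied on force and the pictures for the fine work.
- I viewed 11 pictures, one over the budget.

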